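Rock a heating block into the dry-block heater

ROBOT

A 6-joint arm with a two-finger parallel gripper is mounted at the origin on a cart in front of the work surface, level with it; the furniture and walls round the work are solid. World frame = base frame: x ahead of the robot, y to its left, z up, the work surface at z = 0. Lengths are in mm, angles in rad, forces in N, time in s.
With the tool pointing down it reaches from about 300 to 775 mm from the base axis. Payload 14.6 kg.
Tool frame: the origin (TCP) lies on the mounting face of the last link; the fingertips stand 173 mm ahead of it and the grasp point (between the pads) lies 155 mm ahead of it; z points along the fingers, y is the line along which they close (so a half turn about z gives the same grasp; the last joint's range is limited). The gripper opens to 85 mm and grips with 20 to 120 N. Pads are 22 mm wide; open, the fingers measure 114 mm over their backs; the gripper's body (76 mm by 85 mm) begins 54 mm behind the grasp point. The pads swing forward as they close: fully open they stand 13 mm farther back than shut.
Start: joints at [1.164, 0.3, 1.521, -0, 1.321, -0.067], TCP at [183.312, 518.544, 404.681] pointing down, gripper open.
Joint ranges: [-3.03, 3.03], [-0.79, 2.21], [0.23, 2.52], [-1.04, 4.18], [0, 3.07], [-2.55, 2.55]. Speed limits (rad/s): [2.22, 2.22, 2.57, 3.14, 3.14, 3.14].

INTERFACE

Orientations are given as a 3x3 rotation matrix whose columns are the frame's x, y, z axes.
In Python, from cell import r gives the robot as it stands.
- The arm moves only by the tool move_arm, never from a script. Its argument "targets" is a list of rows, each a list of 3 entries, a list of its own where there are three numbers: the shift along the tool's x, y, z in mm, then the turn about the tool's z in degrees, then the closure in counts, from 0 (fully open) to 255 (shut). A call has 1 to 12 rows; each row shifts and turns the commanded pose from where the row before left it, along the tool's axes as they then stand; what a row does not reach is not made up. A row lasts 1/8 s, in which the tool goes at most 62.5 mm and 10.7 degrees, less where a joint would pass 70% of its speed; a pose out of reach is approached as far as the arm can. A call with a gripper value outside its range is refused whole. The fingers move at their own pace and stop on an object; "squeeze" is the grip in N (left out, the last holds). Time passes only in rows, so rows that do not move let the fingers close. It gives the time, the measured TCP pose, the force, the opening and the grip force at its end, in the units of the state.
- r.read_state(): the state, without advancing time (a new reading comes with each control period).
- r.grab_frame(name): name is "scene" or "top" or "wrist"; returns a dict with "frame" (400x640x3 uint8, blue, green, red), "mtx" (3x3 intrinsics, pixels), "R" (3x3) and "t" (3): a world point X has camera coordinates R X + t; the wrist camera has in their place "hand_eye" (4x4, takes a point from camera to tool coordinates, whose origin is the TCP and whose axes are the flange's). Camera axes: x right, y down, z forward; pixel columns grow to the right and rows downward; lengths in mm; the calibration is good to about 2 mm. A picture is of the moment at which its call begins: read the wrist's pose just before it. There is no depth.
- r.sign_off(): hands the job in; it is judged then, once.
The state is a dict: "clock": time; "joints": joint angles; "joint_vel": joint speeds; "joint_torque": joint torques, N m; "ee_pos": TCP position; "ee_rot": TCP orientation; "force": force on the tool from outside, world axes, zero at the start; "ft_torque": the same for the moment, N m; "grip_width": finger opening in mm; "finger_force": force on a finger pad.
Only numpy, scipy, OpenCV 4.12 (cv2) and the standard library are available. Lean on these libraries where they do the work, as an engineer would, in place of code of your own. Each camera call takes 0.05 s, during which the arm holds its last target. There are 200 camera calls.

TASK

Fit the aluminium tube block with the blue grip into the empty well of the grey dry-block heater. Rock it in: hold it tilted by about 20 degrees, put its low end (either end will do) well down inside the well first, pause there a moment, then lower the other end until the block drops flat on the floor of the well, and let go. Leave the block with the orange grip where it stands.

Things in the scene. Friction and masses are not known exactly. Their poses are not given: they have to be found in the camera images.
- blue_block: aluminium slab 90 (own x) x 60 (y) x 26 mm high with two rows of dark bores; on its middle an upright blue grip rib, 50 long (x), 18 thick (y), 30 mm tall, its top 56 mm above the underside. About 0.28 kg. Origin: centre of the underside, z up. Both ends alike (a half turn is the same). Stands loose on the worktop. The one to fit: lift it by the rib.
- orange_block: aluminium slab 90 (own x) x 60 (y) x 26 mm high with two rows of dark bores; on its middle an upright orange grip rib, 50 long (x), 18 thick (y), 30 mm tall, its top 56 mm above the underside. About 0.28 kg. Origin: centre of the underside, z up. Both ends alike (a half turn is the same). Stands loose on the worktop. Not to be used; leave it alone.
- heater_well (a point): centre of the floor of the heater's empty well, 23 mm above the worktop. x along its long side, y its short side, z up; -x points to the control strip, roughly to the robot. Well 96 x 66 mm (3 mm play each side), 22 mm deep: lower 14 mm upright walls, upper 8 mm open at 45 degrees to a mouth 112 x 82 mm. A block tilted 20 degrees about y stands free with its low edge 40 mm from the centre.
- heater: grey dry-block heater, fixed, top level with the well's rim at 45 mm, black control strip on top at the -x side. Origin on the worktop under the well's centre, axes as the well's. Housing reaches 112 mm to -x, 74 mm to +x, 60 mm to each side in y. A seated block's slab stands 4 mm above the rim, its whole rib clear.
There are look-alikes about, which are no part of the job. What is shaped like the blue_block but purple is not meant.

How it is judged (in metres and radians):
On the way:
1. the blue-grip block is held in the fingers, tilted by more than 8 degrees, over the well's middle (within 25 mm) with its low edge down inside the well (well below the rim) (contact force between the fingers and blue_block above 0.3 N and horizontal distance between blue_block and heater_well below 0.025 m and ((angle between blue_block's own z axis and vertical above 0.14 rad and z of blue_block in the frame of heater_well below 0.022 m) or (angle between blue_block's own z axis and vertical above 0.25 rad and z of blue_block in the frame of heater_well below 0.027 m) or (angle between blue_block's own z axis and vertical above 0.35 rad and z of blue_block in the frame of heater_well below 0.032 m) or (angle between blue_block's own z axis and vertical above 0.45 rad and z of blue_block in the frame of heater_well below 0.036 m))), for 0.15 s.
At the end, for the whole second after the job is handed in: The blue-grip block lies at rest and released, flat on the floor of the well: centre within 10 mm of the well's centre, underside within 5 mm of the floor, tilt under 4.5 degrees, long sides aligned within 10 degrees (either way round). The orange-grip block is within 30 mm of where it stood (horizontal distance between blue_block and heater_well below 0.01 m and z of blue_block in the frame of heater_well below 0.005 m and angle between blue_block's own z axis and vertical below 0.08 rad and angle between the x axis of blue_block and the x axis of heater_well, either way round below 0.17 rad and linear speed of blue_block below 0.02 m/s and contact force between the fingers and blue_block below 0.1 N and distance of orange_block from where it was at the start of the episode below 0.03 m); the robot touches nothing.
It fails at once if the orange-grip block is moved by more than 30 mm (distance of orange_block from where it was at the start of the episode above 0.03 m).
It also fails if it takes over 42 s, if anything falls off the work surface, if the arm or the gripper's body presses on something with over 40 N, if the wrist force passes 120 N, or if a joint passes its speed limit or range.

## Working session

There is one attempt and no reset: what is moved stays moved. The work goes in short steps, Python scripts to look and compute and a tool call to move; the robot and the scene stay as the last step left them, time stands still between calls to the robot, and variables do not carry over. Pictures are saved under pics/ and viewed, at most 13 in all, crops included, and the job is handed in when it is done.

Besides the shell and the picture viewer there is one more tool, called after "Request:" in YAML: its name, and indented under it one key for each argument. move_arm: Moves the arm, as the interface text tells. Its arguments: {"type":"object","properties":{"targets":{"type":"array","items":{"type":"array"}},"squeeze":{"type":"number"}},"required":["targets"]}

```bash
mkdir -p pics; ls
python3 - <<'E'
from cell import r
import cv2
s=r.read_state();print(s)
for n in("scene","top"):
    f=r.grab_frame(n);cv2.imwrite(f"pics/{n}0.png",f["frame"]);print(n,f["mtx"],f["R"],f["t"])
E
```

```text
pics
{'clock': 0.0, 'joints': array([ 1.16441498e+00,  3.00497411e-01,  1.52161866e+00,  3.62764960e-06,
        1.32070532e+00, -6.65844037e-02]), 'joint_vel': array([-8.49775939e-05,  7.31564436e-04, -4.86506182e-04, -7.70399443e-04,
       -1.41235127e-03, -5.97268873e-04]), 'joint_torque': array([ 4.88029709e-04, -5.43495297e+01, -3.61810756e+01,  4.53782854e-05,
        3.80611571e-03,  5.37570457e-06]), 'ee_pos': array([183.29256282, 518.52060622, 404.09085531]), 'ee_rot': array([[-9.42822044e-01,  3.33296197e-01, -4.88934447e-04],
       [ 3.33296545e-01,  9.42821374e-01, -1.12727811e-03],
       [ 8.52603399e-05, -1.22578281e-03, -9.99999245e-01]]), 'force': array([-0.68135495,  0.71369702, -0.87371781]), 'ft_torque': array([-0.02985673, -0.00550499, -0.01449595]), 'finger_force': 0.0, 'grip_width': 85.37346832552015}
scene [[398.42525302   0.         317.19372682]
 [  0.         398.42525302 196.22202617]
 [  0.           0.           1.        ]] [[ 0.70173453 -0.71242452 -0.00446766]
 [-0.30466817 -0.29441618 -0.90581257]
 [ 0.64400773  0.63700111 -0.42365508]] [-451.32992802  170.40347224  624.93630704]
top [[518.26948605   0.         317.40924212]
 [  0.         518.26948605 196.3212992 ]
 [  0.           0.           1.        ]] [[-0.02515298 -0.99950571 -0.01885893]
 [-0.99712539  0.02643289 -0.0710089 ]
 [ 0.0714723   0.01701863 -0.99729739]] [-102.87828525  519.27720708 1134.76201047]
```

View pics/scene0.png

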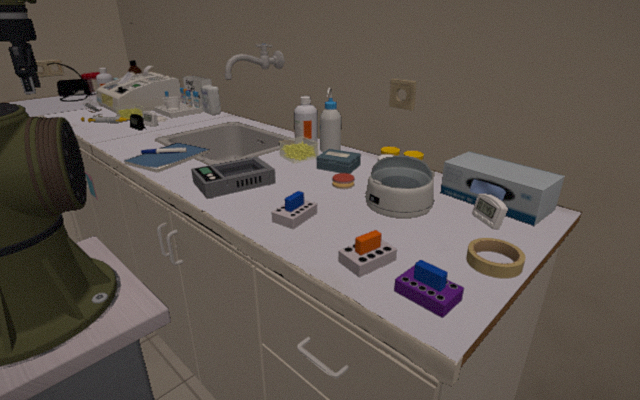

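View pics/top0.png

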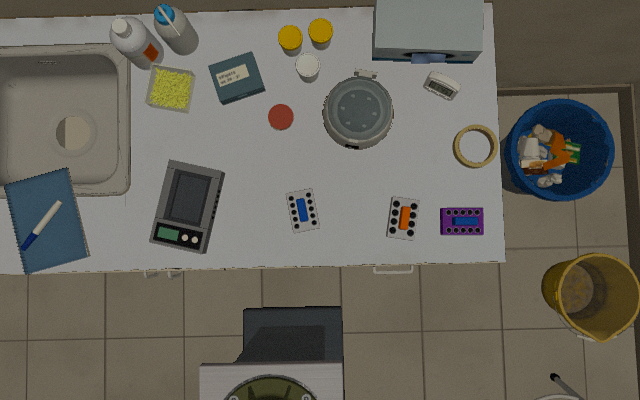

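The candidates in the top view are the silver slab with the blue rib at (303,210), the silver slab with the orange rib at (404,217), and the purple slab with a blue rib at (462,221). The first one fits: an aluminium slab with a blue grip. The heater is at (187,207), with its control strip toward the robot. I'll enlarge these to confirm the choice and measure.

Run:
```python
import cv2,numpy as np
t=cv2.imread("pics/top0.png");s=cv2.imread("pics/scene0.png")
def crop(im,x0,y0,x1,y1,k):
    c=cv2.resize(im[y0:y1,x0:x1],None,fx=k,fy=k,interpolation=cv2.INTER_CUBIC)
    for x in range(x0,x1):
        if x%10==0:
            cv2.line(c,((x-x0)*k,0),((x-x0)*k,5),(0,0,255),1);cv2.putText(c,str(x),((x-x0)*k,15),0,.35,(0,0,255),1)
    for y in range(y0,y1):
        if y%10==0:
            cv2.line(c,(0,(y-y0)*k),(5,(y-y0)*k),(0,0,255),1);cv2.putText(c,str(y),(6,(y-y0)*k+4),0,.35,(0,0,255),1)
    return c
def put(W,c,x,y): W[y:y+c.shape[0],x:x+c.shape[1]]=c
A=np.zeros((600,800,3),np.uint8)
put(A,crop(t,145,153,230,258,5),0,0);put(A,crop(t,283,183,324,238,9),428,0)
B=np.zeros((600,800,3),np.uint8)
put(B,crop(s,188,152,280,196,6),0,0);put(B,crop(s,268,186,322,228,8),0,264)
put(B,crop(t,380,190,490,243,3),440,264)
cv2.imwrite("pics/A.png",A);cv2.imwrite("pics/B.png",B)
```

```text
(no output)
```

View pics/A.png

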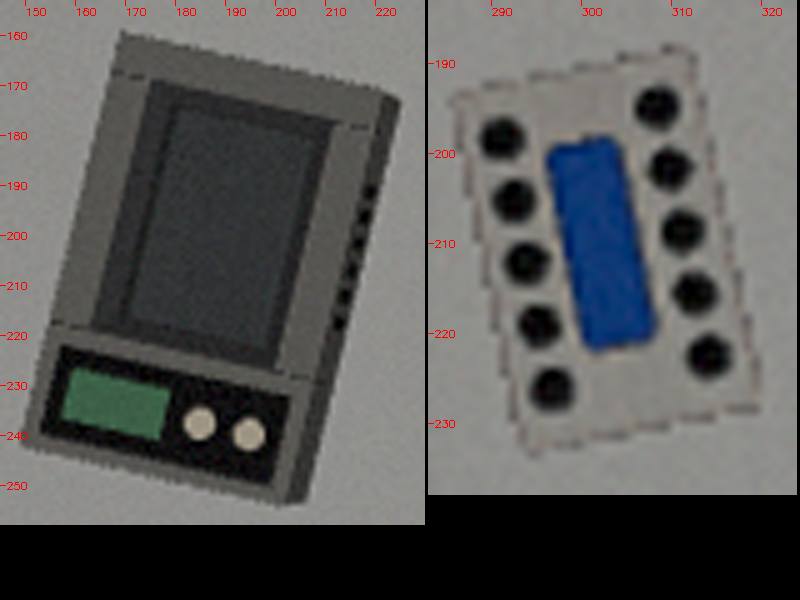

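View pics/B.png

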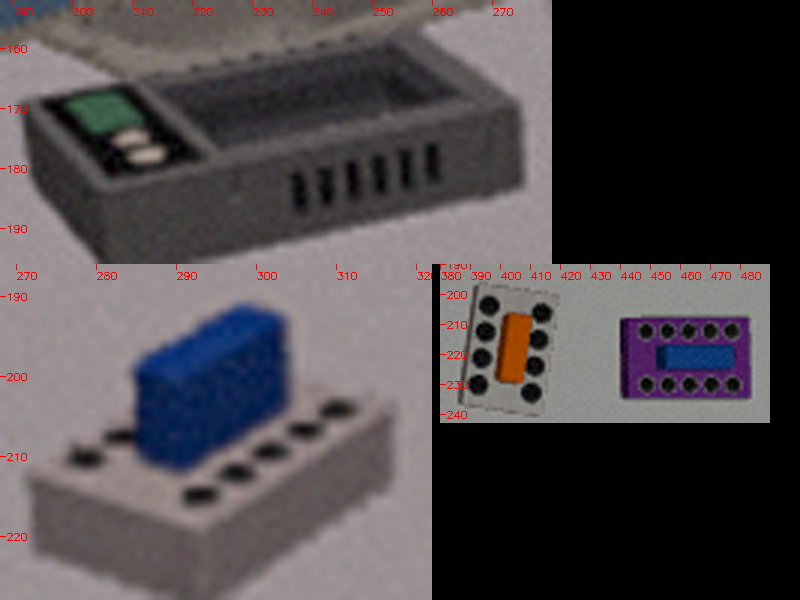

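The crops confirm it: the silver slab with the blue rib is the target, the orange block is next to it, and the purple slab with a blue rib is the look-alike. Next I triangulate the rib-top corners and the well-mouth corners from the two views.

```bash
cat > h.py <<'E'
import numpy as np,cv2
from cell import r
def tri(pt,ps):
    T=r.grab_frame("top");S=r.grab_frame("scene")
    P=[f["mtx"]@np.c_[f["R"],f["t"]] for f in(T,S)]
    X=cv2.triangulatePoints(*P,np.float64(pt).T,np.float64(ps).T);return (X[:3]/X[3]).T
def plane(name,pts,z):
    f=r.grab_frame(name);d=np.c_[pts,np.ones(len(pts))]@np.linalg.inv(f["mtx"]).T@f["R"];c=-f["R"].T@f["t"]
    return c+d*((z-c[2])/d[:,2])[:,None]
E
python3 - <<'E'
from h import *
np.set_printoptions(precision=1,suppress=True)
# order ++ , +-, --, -+
rt=[(296.3,199.7),(304,198.2),(308.2,220.2),(301,221.9)]; rs=[(298,191.1),(303.6,193.25),(290.75,201.4),(285.1,199.25)]
mt=[(175,169.4),(212,177.4),(200.6,226.6),(163.4,218)]; ms=[(255.2,157.5),(267.2,168.3),(223.5,177.3),(214.7,166.2)]
st=[(286,193.8),(312.1,188.3),(319.2,228.5),(294.3,233)]
def rep(n,X):
    c=X.mean(0);v=X[0]+X[1]-X[2]-X[3];w=X[0]+X[3]-X[1]-X[2]
    print(n,c,"yaw x",np.degrees(np.arctan2(v[1],v[0])),"yaw y",np.degrees(np.arctan2(w[1],w[0]))-90,"size",np.linalg.norm(v)/2,np.linalg.norm(w)/2)
for n,a,b in(("rib",rt,rs),("mouth",mt,ms)):
    X=tri(a,b);print(X);rep(n,X)
rep("rib top@56",plane("top",rt,56));rep("rib scene@56",plane("scene",rs,56));rep("slab@26",plane("top",st,26))
rep("mouth top@45",plane("top",mt,45));rep("mouth scene@45",plane("scene",ms,45))
f=r.grab_frame("wrist");print(f["hand_eye"],f["mtx"])
E
```

```text
[[508.3 -71.7  52.9]
 [510.9 -88.   52.1]
 [463.8 -96.4  51.3]
 [460.8 -81.   52.3]]
rib [485.9 -84.3  52.2] yaw x 10.614438468061755 yaw y 9.960656857749797 size 48.15563938025096 16.11294931939617
[[584.2 190.6  47.9]
 [564.3 111.4  42.6]
 [454.9 139.5  41.6]
 [477.1 219.2  44.1]]
mouth [520.1 165.2  44.1] yaw x -14.679540742691124 yaw y -14.855620473060625 size 111.91004030006603 82.26650843052862
rib top@56 [485.2 -83.9  56. ] yaw x 10.055753774825261 yaw y 10.633820518929667 size 48.435563954422406 16.354408218616715
rib scene@56 [481.5 -91.3  56. ] yaw x 12.709849215467973 yaw y 3.4758940672951866 size 48.20786151246069 16.730145104998975
slab@26 [484.6 -83.6  26. ] yaw x 9.644236585441428 yaw y 9.614101348915923 size 89.20670174521071 57.27529392107731
mouth top@45 [518.8 166.   45. ] yaw x -13.74006783833975 yaw y -14.03993347174189 size 109.3235423377628 83.61052885427
mouth scene@45 [520.9 161.3  45. ] yaw x -12.674020922228605 yaw y -18.30093236540482 size 117.74045071641804 90.68977780011792
[[ 0.  -1.  -0.3 73.4]
 [ 1.   0.   0.   0.3]
 [ 0.  -0.3  1.  30.8]
 [ 0.   0.   0.   1. ]] [[293.7   0.  324. ]
 [  0.  293.7 199.3]
 [  0.    0.    1. ]]
```

Block: about (485, -84), yaw 10°, rib top 52–56 mm. Well: about (519.5, 165.5), yaw about -14.3°, rim about 44–45 mm. The moves allow no tool tilt, so I'll grip the rib lightly. Then I'll pivot the block in the fingers by pressing one end on the heater's outer -x edge.

First move is above the block.

Request:
move_arm:
  targets:
    - [[-40.5,-39,6],0,0]
    - [[-40.5,-39,6],0,0]
    - [[-40.5,-39,6],0,0]
    - [[-40.5,-39,6],0,0]
    - [[-40.5,-39,6],0,0]
    - [[-40.5,-39,6],0,0]
    - [[-40.5,-39,6],0,0]
    - [[-40.5,-39,6],0,0]
    - [[-40.5,-39,6],0,0]
    - [[-40.5,-39,6],0,0]
    - [[-40.5,-39,6],0,0]
    - [[-40.5,-39,6],0,0]
  squeeze: 25

```text
clock: 2.1
ee_pos: [486.1, -86.6, 332.7]
ee_rot: [[-0.943, 0.334, 0.001], [0.334, 0.943, -0.0], [-0.001, 0.0, -1.0]]
force: [0.4, 0.2, 0.2]
grip_width: 85.5
finger_force: 0.0
```

Request:
move_arm:
  targets:
    - [[0,0,0],-10,0]
    - [[0,0,0],-10,0]
    - [[0,0,0],-9.5,0]
    - [[0,0,0],0,0]
    - [[0,0,0],0,0]

```text
clock: 2.72
ee_pos: [485.5, -84.6, 332.7]
ee_rot: [[-0.985, -0.171, 0.0], [-0.171, 0.985, -0.0], [-0.0, -0.0, -1.0]]
force: [-0.1, 0.4, -0.3]
grip_width: 85.5
finger_force: 0.0
```

```bash
cat >> h.py <<'E'
def wgrab(n):
    s=r.read_state();f=r.grab_frame("wrist");cv2.imwrite(f"pics/{n}.png",f["frame"])
    np.savez(f"{n}.npz",p=s["ee_pos"],R=s["ee_rot"],H=f["hand_eye"],K=f["mtx"]);return s,f["frame"]
def wplane(n,pts,z):
    d=np.load(f"{n}.npz");H=d["H"];Rc=d["R"]@H[:3,:3];c=d["R"]@H[:3,3]+d["p"]
    v=np.c_[pts,np.ones(len(pts))]@np.linalg.inv(d["K"]).T@Rc.T
    return c+v*((z-c[2])/v[:,2])[:,None]
E
python3 - <<'E'
from h import *
s,f=wgrab("w1");print(s["clock"],s["ee_pos"],s["ee_rot"],s["joints"],s["force"])
m=cv2.inRange(cv2.cvtColor(f,cv2.COLOR_BGR2HSV),(105,140,60),(125,255,255))
n,l,st,c=cv2.connectedComponentsWithStats(m);print([(a,b) for a,b in zip(st.tolist(),c.tolist()) if a[4]>100])
E
```

```text
2.725 [485.52988568 -84.64132131 332.72276163] [[-9.85341854e-01 -1.70591406e-01  5.77601663e-05]
 [-1.70591407e-01  9.85341855e-01 -1.55544450e-05]
 [-5.42600547e-05 -2.51798337e-05 -9.99999998e-01]] [-2.46923176e-01  2.48654707e-01  1.76373855e+00 -1.06723759e-06
  1.12913959e+00 -1.98914889e+00] [-0.14433183  0.43552787 -0.27876762]
[([0, 0, 640, 400, 254950], [319.46784075308886, 199.51281035497155]), ([318, 168, 20, 58, 1050], [327.30857142857144, 196.3895238095238])]
```

View pics/w1.png

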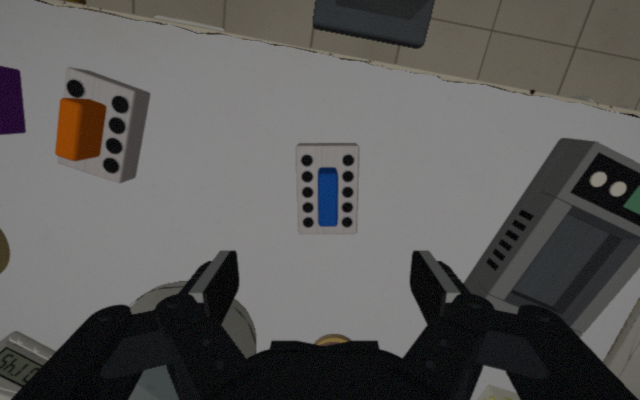

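The wrist view shows the silver block squarely in the middle, with its slab about (297–358, 143–234) and its rib about (318–337, 168–226). The orange block is at the upper left and the heater at the right. I'll check the block's position against this view and enlarge it.

Run:
```python
from h import *
np.set_printoptions(precision=1,suppress=True)
f=cv2.imread("pics/w1.png");cv2.imwrite("pics/w1c.png",cv2.resize(f[135:245,285:370],None,fx=5,fy=5,interpolation=cv2.INTER_CUBIC))
print(wplane("w1",[(298,234),(357,234),(297.5,147),(358,147)],26))
print(wplane("w1",[(318.5,226),(337,226),(327.5,226)],56))
m=np.array([[0,0]])
```

```text
[[ 537.2 -102.8   26. ]
 [ 526.8  -43.6   26. ]
 [ 450.3 -116.1   26. ]
 [ 440.6  -60.6   26. ]]
[[512.8 -85.1  56. ]
 [509.9 -68.7  56. ]
 [511.4 -77.2  56. ]]
```

View pics/w1c.png

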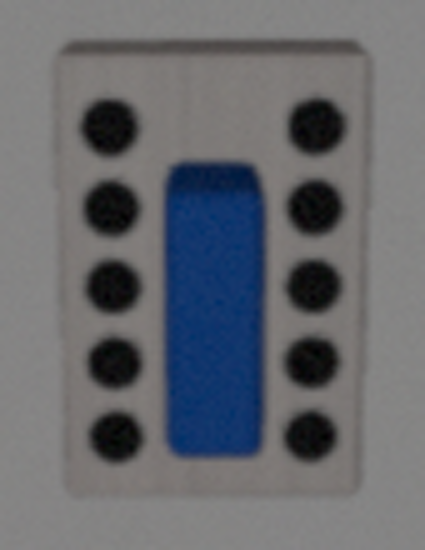

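Request:
move_arm:
  targets:
    - [[-2,2.3,30],0,0]
    - [[0,0,40],0,0]
    - [[0,0,40],0,0]
    - [[0,0,20],0,0]
    - [[0,0,0],0,0]
    - [[0,0,0],0,255]
    - [[0,0,0],0,255]
    - [[0,0,0],0,255]
    - [[0,0,0],0,255]
    - [[0,0,0],0,255]
    - [[0,0,0],0,255]
    - [[0,0,0],0,255]
  squeeze: 30

```text
clock: 4.28
ee_pos: [487.2, -82.1, 203.1]
ee_rot: [[-0.985, -0.174, 0.001], [-0.174, 0.985, -0.0], [-0.0, -0.0, -1.0]]
force: [-1.4, 0.6, 6.0]
grip_width: 17.3
finger_force: 34.0
```

Request:
move_arm:
  targets:
    - [[0,0,-10],0,255]
    - [[0,0,-35],0,255]
    - [[0,0,-35],0,255]
    - [[8,37.6,-15],0,255]
    - [[8,37.6,0],0,255]
    - [[8,37.6,0],0,255]
    - [[8,37.6,0],0,255]
    - [[8,37.6,0],0,255]
    - [[8,37.6,0],0,255]
    - [[8,37.6,0],0,255]
    - [[8,37.6,0],0,255]

```text
clock: 5.65
ee_pos: [370.9, 204.0, 298.0]
ee_rot: [[-0.985, -0.174, 0.0], [-0.174, 0.985, -0.0], [-0.0, -0.0, -1.0]]
force: [1.9, -0.5, -4.1]
grip_width: 17.5
finger_force: 32.7
```

Request:
move_arm:
  targets:
    - [[0,0,0],8,255]
    - [[0,0,0],8,255]
    - [[0,0,0],8.3,255]
    - [[0,0,0],0,255]
    - [[0,0,0],0,255]

```text
clock: 6.28
ee_pos: [371.6, 202.9, 297.8]
ee_rot: [[-0.97, 0.243, -0.0], [0.243, 0.97, -0.0], [0.0, -0.0, -1.0]]
force: [-0.3, 0.5, -3.0]
grip_width: 17.5
finger_force: 32.8
```

Run:
```python
from h import *
np.set_printoptions(precision=3,suppress=True)
s,f=wgrab("w2");print(s["clock"],s["ee_pos"],s["ee_rot"],s["force"],s["grip_width"],s["finger_force"])
a=r.grab_frame("scene")["frame"];t=r.grab_frame("top")["frame"]
W=np.zeros((600,800,3),np.uint8)
W[:300,:480]=cv2.resize(f,(480,300));W[300:,:400]=cv2.resize(a[130:230,160:294],(400,300),interpolation=cv2.INTER_CUBIC)
W[300:,400:]=cv2.resize(t[150:270,120:280],(400,300),interpolation=cv2.INTER_CUBIC)
cv2.imwrite("pics/C.png",W)
```

```text
6.275 [371.628 202.921 297.786] [[-0.97   0.243 -0.   ]
 [ 0.243  0.97  -0.   ]
 [ 0.    -0.    -1.   ]] [-0.28   0.472 -3.048] 17.47453267101053 32.79597759246826
```

View pics/C.png

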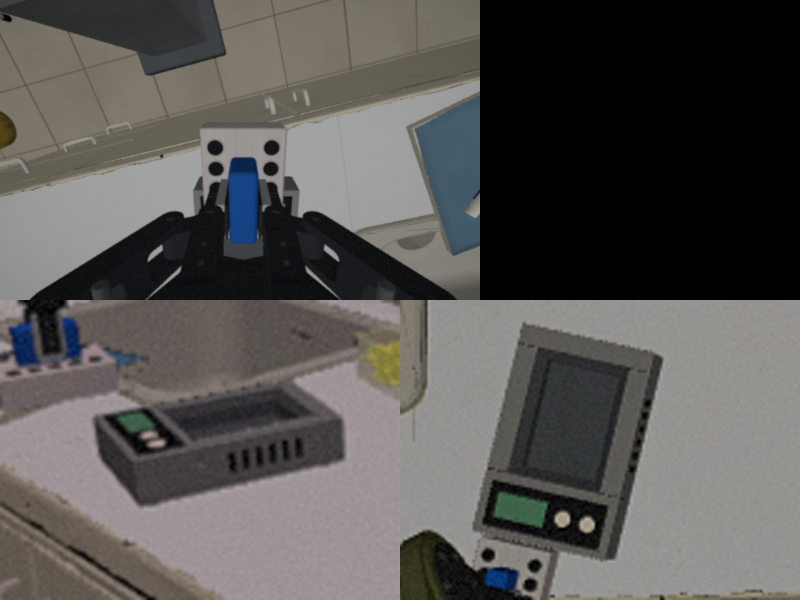

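The block is held level and aligned, with its far end just over the heater's robot-side edge. Now I press down gently to pivot it.

Request:
move_arm:
  targets:
    - [[0,0,25],0,255]
    - [[0,0,20],0,255]
    - [[0,0,2],0,255]
    - [[0,0,2],0,255]
    - [[0,0,1],0,255]
    - [[0,0,1],0,255]
    - [[0,0,1],0,255]
    - [[0,0,1],0,255]
    - [[0,0,1],0,255]

```text
clock: 7.55
ee_pos: [371.4, 203.4, 245.1]
ee_rot: [[-0.969, 0.246, 0.0], [0.246, 0.969, 0.001], [0.0, 0.001, -1.0]]
force: [-16.3, 2.3, 22.2]
grip_width: 17.5
finger_force: 37.3
```

Request:
move_arm:
  targets:
    - [[0,0,1],0,255]
    - [[0,0,1],0,255]
    - [[0,0,1],0,255]

```text
clock: 7.92
ee_pos: [371.1, 203.5, 242.2]
ee_rot: [[-0.969, 0.246, -0.001], [0.246, 0.969, 0.001], [0.001, 0.001, -1.0]]
force: [-21.1, 3.2, 25.5]
grip_width: 17.4
finger_force: 38.9
```

Request:
move_arm:
  targets:
    - [[0,0,1],0,255]
    - [[0,0,1],0,255]
    - [[0,0,1],0,255]
    - [[0,0,0],0,255]

```text
clock: 8.43
ee_pos: [370.9, 203.7, 239.2]
ee_rot: [[-0.969, 0.246, -0.002], [0.246, 0.969, 0.001], [0.002, 0.001, -1.0]]
force: [-26.2, 5.6, 29.5]
grip_width: 17.5
finger_force: 47.4
```

Run:
```python
from h import *
s,f=wgrab("w3");a=r.grab_frame("scene")["frame"]
W=np.zeros((600,800,3),np.uint8)
W[:300]=cv2.resize(a[135:195,100:260],(800,300),interpolation=cv2.INTER_CUBIC)
o=cv2.imread("pics/w2.png");g=lambda i:cv2.resize(i[150:340,220:430],(400,300))
W[300:,:400]=g(o);W[300:,400:]=g(f)
cv2.imwrite("pics/D.png",W)
```

```text
(no output)
```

View pics/D.png

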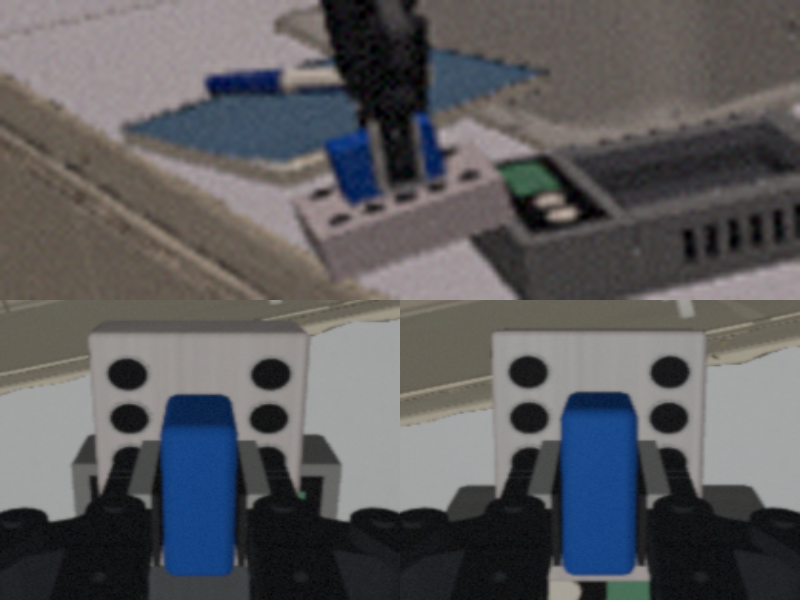

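Run:
```python
from h import *
from scipy.optimize import least_squares as L
d=np.load("w3.npz");H=np.linalg.inv(d["H"]);K=d["K"]
def row(u,w,v,q):
    f,h,e=q;u=u+e;w=h-w
    c=H@[u*np.cos(f)-w*np.sin(f),v,155+w*np.cos(f)+u*np.sin(f),1];p=K@c[:3];return p[:2]/p[2]
k=190/300
def res(q,m):
    return [row(45,26,0,q)[1]-(150+k*m[0]), row(25,56,0,q)[1]-(150+k*m[1]), row(-25,56,0,q)[1]-(150+k*m[2]), row(45,26,30,q)[0]-row(45,26,-30,q)[0]-m[3]*.525,(q[1]-48)/2]
for m in([33,123,275,218],[32,108,275,214]):
    for s in(1,-1):
        mm=m[:3]+[s*m[3]];o=L(res,[0.1,48,0],args=(mm,));print(np.degrees(o.x[0]),o.x[1:],o.fun)
print(r.read_state()["force"],r.read_state()["clock"])
```

```text
1.8234334737367772 [51.06673426 -1.38172181] [ 0.15719661 -0.36807531  0.35609299  0.71255403  1.53336713]
37.07495319351804 [155.83892364  24.60819979] [ 41.96411753  -3.23569737 -38.6633181  176.05275937  53.91946182]
9.324164051592097 [48.77704744  1.76776783] [ 0.06291468 -0.12236091  0.08591048  0.19932618  0.38852372]
38.22578475976095 [152.73397992  29.23965755] [ 40.05382216   2.58920651 -42.46592028 174.13145331  52.36698996]
[-25.17579747   5.44920032  29.59617008] 8.525
```

The tilt is about 9° so far, with friction dragging along the edge. I'll move back toward the robot while lowering so the block rolls on the edge instead of sliding.

Request:
move_arm:
  targets:
    - [[2,0,0],0,255]
    - [[1,0,1],0,255]
    - [[1,0,1],0,255]
    - [[1,0,1],0,255]
    - [[1,0,1],0,255]

```text
clock: 9.15
ee_pos: [366.6, 204.7, 235.3]
ee_rot: [[-0.969, 0.246, 0.004], [0.246, 0.969, 0.001], [-0.004, 0.002, -1.0]]
force: [0.0, -4.3, 11.5]
grip_width: 17.5
finger_force: 47.6
```

Request:
move_arm:
  targets:
    - [[0.8,0,1],0,255]
    - [[0.8,0,1],0,255]
    - [[0.8,0,1],0,255]
    - [[0.8,0,1],0,255]
    - [[0.8,0,1],0,255]
    - [[0.8,0,1],0,255]
    - [[0,0,0],0,255]

```text
clock: 10.02
ee_pos: [361.8, 205.9, 228.9]
ee_rot: [[-0.969, 0.246, 0.003], [0.246, 0.969, 0.001], [-0.003, 0.002, -1.0]]
force: [0.4, -0.6, 6.4]
grip_width: 17.7
finger_force: 41.8
```

Run:
```python
from h import *
s,f=wgrab("w4");a=r.grab_frame("scene")["frame"];print(s["ee_pos"],s["force"])
W=np.zeros((600,800,3),np.uint8)
W[:300]=cv2.resize(a[135:195,100:260],(800,300),interpolation=cv2.INTER_CUBIC)
o=cv2.imread("pics/w3.png");g=lambda i:cv2.resize(i[150:340,220:430],(400,300))
W[300:,:400]=g(o);W[300:,400:]=g(f)
cv2.imwrite("pics/E.png",W)
```

```text
[361.84336679 205.87617154 228.8872768 ] [ 0.35391578 -0.58148057  6.37554316]
```

View pics/E.png

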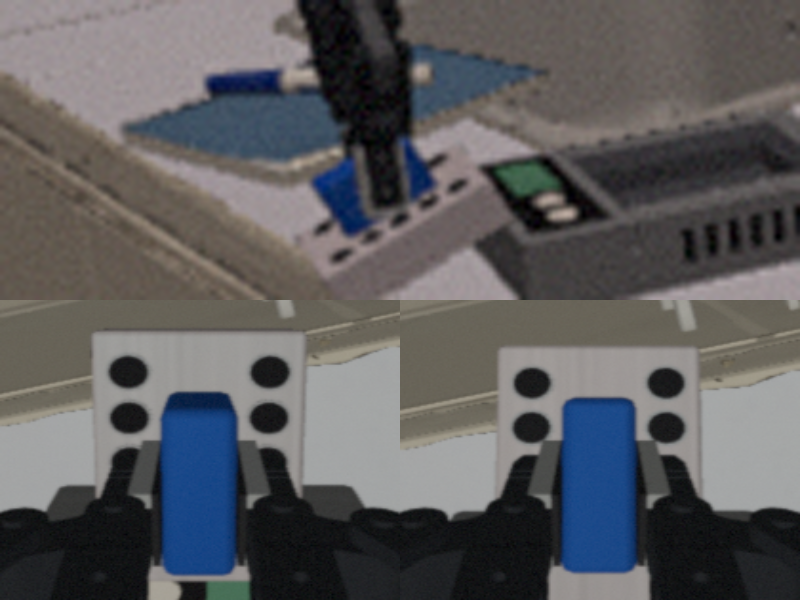

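The block is now clearly tilted, low end toward the robot: slab near edge at crop row 347, rib 398–573, slab 498–700 wide. I'll fit the tilt from that.

```bash
cat > fit.py <<'E'
from h import *
from scipy.optimize import least_squares as L
d=np.load("w3.npz");H=np.linalg.inv(d["H"]);K=d["K"]
def row(u,w,v,q):
    f,h,e=q;u=u+e;w=h-w
    c=H@[u*np.cos(f)-w*np.sin(f),v,155+w*np.cos(f)+u*np.sin(f),1];p=K@c[:3];return p[:2]/p[2]
k=190/300
def fit(m):
    res=lambda q:[row(45,26,0,q)[1]-(150+k*m[0]), row(25,56,0,q)[1]-(150+k*m[1]), row(-25,56,0,q)[1]-(150+k*m[2]), row(45,26,30,q)[0]-row(45,26,-30,q)[0]-m[3]*.525,(q[1]-48)/2]
    o=L(res,[0.3,48,0]);return np.degrees(o.x[0]),o.x[1:],o.fun
E
python3 -c "
from fit import *
print(fit([47,98,273,202]),row(45,26,0,(.35,48,0)),row(45,26,0,(.4,48,0)))"
```

```text
(np.float64(22.23505595078349), array([48.93597276,  2.6743812 ]), array([-0.51571003, -0.36494746,  0.74692093, -0.80119673,  0.46798638])) [323.66164383 181.7918952 ] [323.66234765 184.26154726]
```

Request:
move_arm:
  targets:
    - [[0,0,-10],0,255]
    - [[0,0,-25],0,255]
    - [[0,0,-25],0,255]
    - [[-20,0,0],0,255]
    - [[-30,0,0],0,255]
    - [[-30,0,0],0,255]
    - [[-30,0,0],0,255]
    - [[-25,0,0],0,255]
    - [[-12,0,0],0,255]
    - [[0,0,0],0,255]
    - [[0,0,0],0,255]

```text
clock: 11.5
ee_pos: [503.1, 169.6, 287.5]
ee_rot: [[-0.969, 0.246, -0.001], [0.246, 0.969, -0.0], [0.001, -0.0, -1.0]]
force: [0.5, 1.1, -3.5]
grip_width: 17.3
finger_force: 40.3
```

Run:
```python
from h import *
np.set_printoptions(precision=2,suppress=True)
X=plane("top",[(169,159.4),(221,172),(201.6,253),(149.4,242)],45);print(X,X.mean(0))
for C,y in(((519.5,165.5),-14.3),):
    c,s=np.cos(np.radians(y)),np.sin(np.radians(y));R=np.array([[c,s],[-s,c]])
    print((X[:,:2]-C)@R.T)
    st=r.read_state();print(R@(st["ee_pos"][:2]-C),st["ee_pos"],st["force"],st["clock"])
s,f=wgrab("w5");a=r.grab_frame("scene")["frame"]
W=np.zeros((600,800,3),np.uint8)
W[:300]=cv2.resize(a[125:200,180:300],(480,300),interpolation=cv2.INTER_CUBIC)[:, :480].repeat(1,0) if 0 else cv2.resize(a[125:200,150:350],(800,300),interpolation=cv2.INTER_CUBIC)
W[300:,:480]=cv2.resize(f,(480,300));W[300:,500:]=cv2.resize(f[150:340,220:430],(300,300))
cv2.imwrite("pics/F.png",W)
```

```text
[[604.25 206.64  45.  ]
 [573.32  92.56  45.  ]
 [398.28 136.74  45.  ]
 [424.81 250.25  45.  ]] [500.16 171.55  45.  ]
[[  71.96   60.8 ]
 [  70.17  -57.39]
 [-110.36  -57.81]
 [-112.69   58.73]]
[-16.9   -0.01] [503.12 169.66 287.65] [ 0.07 -0.31 -3.87] 11.55
```

View pics/F.png

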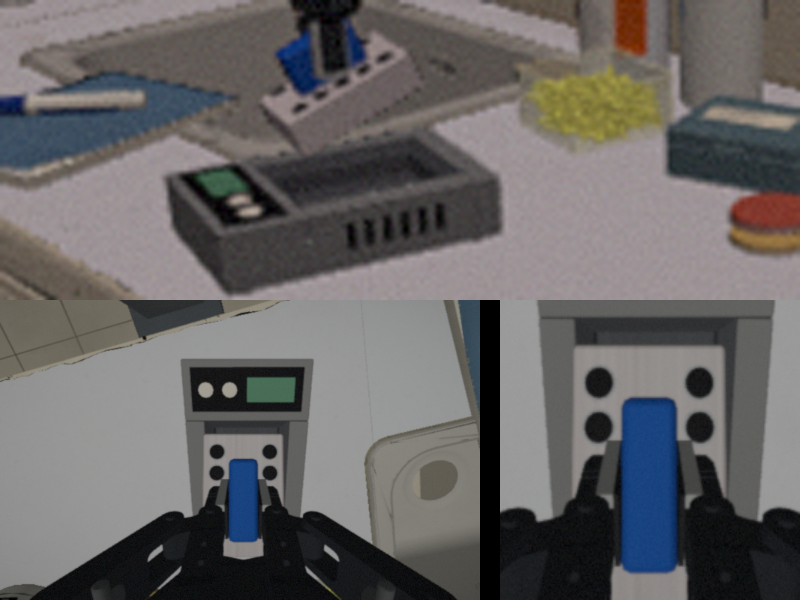

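The wrist view shows the tilted block over the well; the heater appears 3–4 mm to the image right (+y). I'll measure that from intensity profiles.

Run:
```python
from h import *
from fit import row
np.set_printoptions(precision=1,suppress=True,linewidth=200)
g=cv2.cvtColor(cv2.imread("pics/w5.png"),cv2.COLOR_BGR2GRAY).astype(float)
def edges(p,off,th=4):
    d=np.gradient(cv2.GaussianBlur(p.reshape(1,-1),(0,0),1)[0]);return [(off+i,round(d[i],1)) for i in range(1,len(d)-1) if abs(d[i])>th and abs(d[i])>=abs(d[i-1]) and abs(d[i])>abs(d[i+1])]
for a,b in((168,174),(200,206),(230,236),(150,154)): print(a,edges(g[a:b,200:450].mean(0),200))
for c in(310,330): print("col",c,edges(g[80:215,c:c+8].mean(1),80,2))
C=np.array((519.5,165.5));y=np.radians(-14.3);R=np.array([[np.cos(y),np.sin(y)],[-np.sin(y),np.cos(y)]])
H=lambda P,z:(wplane("w5",P,z)[:,:2]-C)@R.T
for rr in(152,171,203,233): print(rr,H([(250,rr),(400,rr)],45).ravel())
```

```text
168 [(247, np.float64(-16.1)), (272, np.float64(-14.0)), (287, np.float64(4.3)), (385, np.float64(11.8)), (410, np.float64(17.0))]
200 [(250, np.float64(-16.2)), (271, np.float64(12.8)), (279, np.float64(-31.7)), (298, np.float64(30.3)), (350, np.float64(-31.0)), (369, np.float64(31.7)), (377, np.float64(-20.5)), (383, np.float64(11.3)), (407, np.float64(16.2))]
230 [(252, np.float64(-16.5)), (271, np.float64(11.4)), (279, np.float64(-30.7)), (298, np.float64(28.9)), (305, np.float64(-24.8)), (343, np.float64(27.2)), (350, np.float64(-30.8)), (369, np.float64(29.8)), (377, np.float64(-19.9)), (382, np.float64(10.1)), (405, np.float64(16.9))]
150 [(246, np.float64(-15.9)), (412, np.float64(17.9))]
col 310 [(89, np.float64(-21.6)), (112, np.float64(17.1)), (128, np.float64(-16.8)), (148, np.float64(21.1)), (160, np.float64(-14.1)), (170, np.float64(3.3)), (179, np.float64(19.9)), (211, np.float64(-28.4))]
col 330 [(89, np.float64(-22.2)), (103, np.float64(20.4)), (136, np.float64(-21.6)), (148, np.float64(21.4)), (160, np.float64(-14.0)), (170, np.float64(3.5)), (179, np.float64(20.5)), (211, np.float64(-29.4))]
152 [-61.1 -53.1 -61.4  54.7]
171 [-47.3 -54.1 -47.6  55.8]
203 [-22.7 -55.9 -23.   57.7]
233 [  2.  -57.6   1.6  59.6]
```

Wrist measurements put the heater at +3.3 mm y and +1 mm x relative to the block. I correct for that and lower the tilted block into the well.

Request:
move_arm:
  targets:
    - [[-1,1.6,5],0,255]
    - [[-1,1.6,10],0,255]
    - [[0,0,10],0,255]
    - [[0,0,8],0,255]
    - [[0,0,4],0,255]
    - [[0,0,3],0,255]
    - [[0,0,2],0,255]
    - [[0,0,1],0,255]
    - [[0,0,1],0,255]
    - [[0,0,0],0,255]

```text
clock: 12.9
ee_pos: [506.4, 172.0, 243.7]
ee_rot: [[-0.969, 0.246, 0.0], [0.246, 0.969, 0.0], [-0.0, 0.0, -1.0]]
force: [-0.2, -0.1, -3.9]
grip_width: 17.4
finger_force: 40.3
```

Request:
move_arm:
  targets:
    - [[0,0,0],0,255]
    - [[0,0,0],0,255]
    - [[0,0,0],0,255]

```text
clock: 13.28
ee_pos: [506.4, 172.0, 243.7]
ee_rot: [[-0.969, 0.246, 0.0], [0.246, 0.969, 0.0], [-0.0, 0.0, -1.0]]
force: [-0.6, 0.9, -2.9]
grip_width: 17.7
finger_force: 40.3
```

Low end well inside and paused with no contact. Now touch the floor, then lower the high end by pivoting about the low edge.

Request:
move_arm:
  targets:
    - [[0,0,1],0,255]
    - [[0,0,1],0,255]
    - [[0,0,0.5],0,255]
    - [[0,0,0],0,255]
    - [[-2,0,1],0,255]
    - [[-2,0,1],0,255]
    - [[-2,0,1],0,255]

```text
clock: 14.15
ee_pos: [512.3, 170.5, 238.3]
ee_rot: [[-0.969, 0.247, -0.0], [0.247, 0.969, 0.0], [0.0, -0.0, -1.0]]
force: [-5.4, 0.5, 5.6]
grip_width: 17.4
finger_force: 41.4
```

Request:
move_arm:
  targets:
    - [[-2,0,1.2],0,255]
    - [[-2,0,1.2],0,255]
    - [[-1.8,0,1.2],0,255]
    - [[-1.8,0,1.4],0,255]

```text
clock: 14.65
ee_pos: [520.0, 168.6, 233.7]
ee_rot: [[-0.969, 0.246, 0.001], [0.246, 0.969, 0.0], [-0.001, 0.0, -1.0]]
force: [-0.3, -1.3, 5.7]
grip_width: 17.7
finger_force: 38.9
```

Request:
move_arm:
  targets:
    - [[-1.6,0,1.4],0,255]
    - [[-1.4,0,1.4],0,255]
    - [[-1,0,1.4],0,255]
    - [[0,0,0],0,255]

```text
clock: 15.15
ee_pos: [523.2, 168.0, 231.6]
ee_rot: [[-0.969, 0.246, -0.001], [0.246, 0.969, 0.0], [0.001, 0.0, -1.0]]
force: [-26.8, -2.0, 40.3]
grip_width: 16.9
finger_force: 44.9
```

Request:
move_arm:
  targets:
    - [[-0.5,0,1.2],0,255]
    - [[0,0,1],0,255]
    - [[0,0,0],0,255]

```text
clock: 15.52
ee_pos: [523.5, 168.0, 231.3]
ee_rot: [[-0.969, 0.246, -0.001], [0.246, 0.969, 0.0], [0.001, 0.0, -1.0]]
force: [-41.8, -4.9, 66.6]
grip_width: 17.4
finger_force: 52.3
```

Run:
```python
from h import *
from fit import row
s,f=wgrab("w6");print(s["clock"],s["ee_pos"],s["force"])
g=cv2.cvtColor(f,cv2.COLOR_BGR2GRAY).astype(float)
def edges(p,off,th=4):
    d=np.gradient(cv2.GaussianBlur(p.reshape(1,-1),(0,0),1)[0]);return [(off+i,round(float(d[i]),1)) for i in range(1,len(d)-1) if abs(d[i])>th and abs(d[i])>=abs(d[i-1]) and abs(d[i])>abs(d[i+1])]
print([row(45,26,0,(p,49,2.7))[1] for p in(0,.05,.1,.2)],[row(25,56,0,(p,49,2.7))[1] for p in(0,.05,.1,.2)])
for c in(320,): print("col",c,edges(g[60:260,c:c+8].mean(1),60,2))
print(edges(g[192:197,200:450].mean(0),200))
```

```text
15.525 [523.46098145 168.03365858 231.33157261] [-41.81166318  -4.87798785  66.60315136]
[np.float64(162.86236110432395), np.float64(164.40470802624282), np.float64(166.13696567249772), np.float64(170.12143091955588)] [np.float64(221.50877835014882), np.float64(219.64975184315645), np.float64(217.9662242927195), np.float64(215.1257754976857)]
col 320 [(105, -12.2), (123, 23.6), (140, -13.8), (154, 3.7), (169, 21.3), (207, -37.0), (216, 6.2)]
[(216, -16.9), (249, -13.2), (268, 30.1), (277, -34.5), (297, 33.7), (351, -33.7), (371, 34.1), (379, -24.2), (399, 12.7), (432, 18.1)]
```

The high end jammed on the +x chamfer. I'll unload it, move back toward -x, and look at the readings.

Request:
move_arm:
  targets:
    - [[0,0,-3],0,255]
    - [[1,0,-3],0,255]
    - [[2,0,-1],0,255]
    - [[2,0,0],0,255]
    - [[2,0,0],0,255]
    - [[1,0,0],0,255]
    - [[0,0,0],0,255]

```text
clock: 16.45
ee_pos: [516.2, 169.6, 233.7]
ee_rot: [[-0.969, 0.246, -0.0], [0.246, 0.969, -0.0], [0.0, -0.0, -1.0]]
force: [-0.8, -0.4, -3.7]
grip_width: 17.5
finger_force: 41.0
```

```bash
cat >> fit.py <<'E'
def edges(p,off,th=4):
    d=np.gradient(cv2.GaussianBlur(p.reshape(1,-1),(0,0),1)[0]);return [(off+i,round(float(d[i]),1)) for i in range(1,len(d)-1) if abs(d[i])>th and abs(d[i])>=abs(d[i-1]) and abs(d[i])>abs(d[i+1])]
def look(n):
    s,f=wgrab(n);g=cv2.cvtColor(f,cv2.COLOR_BGR2GRAY).astype(float)
    v=s["ee_pos"][:2]-(521.4,168.5);y=np.radians(-14.3)
    print(s["clock"],s["ee_pos"][2],"P",v@[np.cos(y),np.sin(y)],v@[-np.sin(y),np.cos(y)],"F",s["force"],"T",s["ft_torque"])
    print("col",edges(g[60:360,320:328].mean(1),60,2))
    print("row",edges(g[192:197,200:450].mean(0),200))
E
python3 - <<'E'
from fit import *
look("w7")
for p in(0,.05,.1,.15,.2): print(p,[round(row(u,w,0,(p,h,2.7))[1],1) for h in(46,49) for u,w in((45,26),(25,56),(-25,56))])
E
```

```text
16.45 233.74416932879683 P -5.308795758702646 -0.25959133485475133 F [-0.76102865 -0.39338234 -3.73810685] T [-0.01541554  0.03058978 -0.03298692]
col [(73, 10.5), (120, -9.5), (137, 24.7), (153, -14.3), (169, 21.6), (207, -37.5), (216, 5.9), (322, 26.5), (328, -12.5), (345, -24.1)]
row [(218, -17.5), (250, -13.7), (268, 29.4), (277, -35.1), (297, 33.8), (351, -34.5), (371, 34.5), (379, -24.4), (398, 11.4), (431, 18.6)]
0 [np.float64(163.9), np.float64(224.1), np.float64(323.9), np.float64(162.9), np.float64(221.5), np.float64(319.5)]
0.05 [np.float64(165.2), np.float64(221.9), np.float64(324.6), np.float64(164.4), np.float64(219.6), np.float64(320.4)]
0.1 [np.float64(166.6), np.float64(219.8), np.float64(325.2), np.float64(166.1), np.float64(218.0), np.float64(321.2)]
0.15 [np.float64(168.3), np.float64(217.9), np.float64(325.6), np.float64(168.0), np.float64(216.5), np.float64(321.9)]
0.2 [np.float64(170.1), np.float64(216.2), np.float64(325.9), np.float64(170.1), np.float64(215.1), np.float64(322.5)]
```

Request:
move_arm:
  targets:
    - [[0,0,1],0,255]
    - [[-1,0,1],0,255]
    - [[-1,0,1],0,255]
    - [[-1,0,1],0,255]
    - [[0,0,0],0,255]

```text
clock: 17.12
ee_pos: [519.3, 168.7, 230.0]
ee_rot: [[-0.969, 0.247, 0.0], [0.247, 0.969, 0.0], [-0.0, 0.0, -1.0]]
force: [-0.8, -1.1, 3.3]
grip_width: 17.5
finger_force: 38.7
```

```bash
python3 -c "
from fit import *
look('w8')"
```

```text
17.125 229.99281648930247 P -2.1223909865211152 -0.2946672336804759 F [-0.84213292 -1.1302066   3.3390423 ] T [-0.16259941  0.59722498  0.0723561 ]
col [(65, 9.6), (113, -9.2), (131, 24.7), (148, -14.2), (162, 4.2), (167, 19.3), (206, -37.1), (217, 5.4), (321, 23.0), (325, -20.9), (328, 7.4), (345, -24.2)]
row [(216, -16.4), (249, -13.3), (268, 29.1), (277, -34.1), (297, 34.5), (351, -34.8), (371, 33.9), (380, -25.1), (400, 12.5), (433, 16.5)]
```

Request:
move_arm:
  targets:
    - [[-1,0,1],0,255]
    - [[-1,0,1],0,255]
    - [[-1,0,1],0,255]
    - [[0,0,0],0,255]

```text
clock: 17.68
ee_pos: [522.4, 167.9, 227.1]
ee_rot: [[-0.969, 0.247, 0.001], [0.247, 0.969, 0.0], [-0.001, 0.0, -1.0]]
force: [0.1, -2.7, 4.6]
grip_width: 17.2
finger_force: 37.6
```

```bash
python3 -c "
from fit import *
look('w9')"
```

```text
17.675 227.05973155124576 P 1.0741736276048943 -0.32040065911539045 F [ 0.05004689 -2.69307933  4.62641293] T [-0.30366628  0.3391059   0.06833149]
col [(106, -10.3), (124, 23.6), (142, -14.1), (156, 3.8), (160, 4.5), (165, 17.8), (204, -35.7), (219, 5.9), (326, 12.2), (345, -24.3)]
row [(213, -16.3), (247, -13.8), (267, 29.0), (276, -33.3), (296, 33.7), (352, -34.1), (372, 31.7), (381, -24.6), (402, 12.1), (436, 16.7)]
```

Request:
move_arm:
  targets:
    - [[-0.8,0,1],0,255]
    - [[-0.5,0,1],0,255]
    - [[0,0,0.7],0,255]
    - [[0,0,0],0,255]

```text
clock: 18.23
ee_pos: [524.0, 167.5, 225.0]
ee_rot: [[-0.969, 0.246, 0.003], [0.246, 0.969, 0.0], [-0.003, 0.001, -1.0]]
force: [3.4, -3.8, 8.1]
grip_width: 17.3
finger_force: 38.2
```

```bash
python3 -c "
from fit import *
look('w10')"
```

```text
18.225 224.97131236213346 P 2.752087204903365 -0.32081591949537197 F [ 3.41807215 -3.79489466  8.06029866] T [-0.76132642 -0.14685734  0.05972672]
col [(101, -10.2), (120, 23.3), (138, -14.3), (153, 3.8), (158, 5.3), (164, 16.4), (203, -34.8), (221, 5.5), (326, 12.1), (345, -24.5)]
row [(212, -16.4), (246, -13.8), (266, 29.9), (276, -32.7), (295, 33.0), (352, -33.0), (372, 31.6), (381, -26.1), (403, 12.4), (437, 18.5)]
```

Nearly flat with light forces. Release, then retreat upward.

Request:
move_arm:
  targets:
    - [[0,0,0],0,180]
    - [[0,0,0],0,100]
    - [[0,0,0],0,0]
    - [[0,0,0],0,0]
    - [[0,0,0],0,0]
    - [[0,0,-10],0,0]
    - [[0,0,-30],0,0]
    - [[0,0,-30],0,0]
    - [[0,0,-30],0,0]
    - [[0,0,0],0,0]
    - [[0,0,0],0,0]

```text
clock: 19.65
ee_pos: [523.1, 167.7, 323.8]
ee_rot: [[-0.969, 0.246, -0.0], [0.246, 0.969, -0.0], [0.0, -0.0, -1.0]]
force: [0.5, -0.1, -0.1]
grip_width: 85.4
finger_force: 0.0
```

Run:
```python
from fit import *
look("w11")
f=cv2.imread("pics/w11.png");a=r.grab_frame("scene")["frame"]
W=np.zeros((600,800,3),np.uint8)
W[:300]=cv2.resize(a[130:190,170:330],(800,300),interpolation=cv2.INTER_CUBIC)
W[300:,:480]=cv2.resize(f,(480,300));W[300:,500:]=cv2.resize(f[100:300,220:420],(300,300))
cv2.imwrite("pics/G.png",W)
```

```text
19.65 323.7882278916851 P 1.82315639654114 -0.34325252733727263 F [ 0.49685811 -0.06870763 -0.05436181] T [0.00807631 0.03017515 0.02261707]
col [(65, -20.9), (77, 8.3), (107, -7.9), (118, 22.5), (129, -13.3), (145, 16.4), (170, -31.5), (177, 6.2), (237, 23.5), (244, -23.3), (253, 11.2), (269, 17.6), (346, -36.6)]
row [(257, -15.3), (277, -12.5), (290, 28.4), (297, -21.9), (307, 22.5), (313, -21.9), (336, 27.3), (342, -21.7), (352, 23.5), (358, -23.1), (372, 10.4), (393, 15.4)]
```

View pics/G.png

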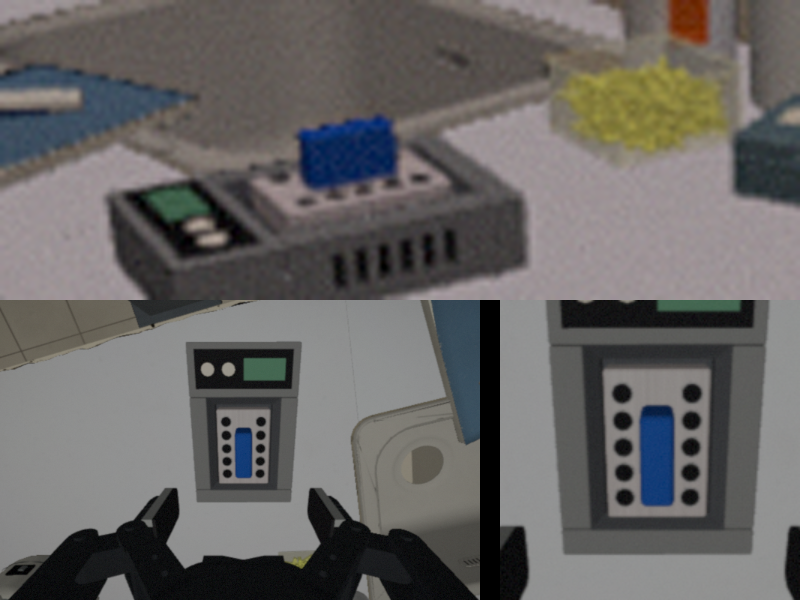

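The block sits in the well, gripper clear. I'll do a numeric flatness check against the 49 mm seated height, using slab edges at rows 145 and 244 and columns 290–358.

Run:
```python
from fit import *
g=cv2.cvtColor(cv2.imread("pics/w11.png"),cv2.COLOR_BGR2GRAY).astype(float)
for a in(149,185,238): print(a,[e for e in edges(g[a:a+4,270:380].mean(0),270,10)])
print("cols",[edges(g[130:260,c:c+5].mean(1),130,4) for c in(299,345)])
y=np.radians(-14.3);R=np.array([[np.cos(y),np.sin(y)],[-np.sin(y),np.cos(y)]])
np.set_printoptions(precision=1,suppress=True)
for n,p,z in(("slab",[(324,145),(324,244),(290,194),(358,194)],49),("mouth",[(324,129),(324,253),(277,194),(372,194)],45),("rib",[(324,177),(324,237)],79)):
    print(n,(wplane("w11",p,z)[:,:2]-(521.4,168.5))@R.T)
```

```text
149 [(275, -13.5), (288, 27.3), (360, -24.1), (374, 11.0)]
185 [(277, -13.6), (290, 27.0), (298, -11.5), (305, 11.9), (313, -22.1), (336, 27.3), (344, -10.1), (359, -23.5), (372, 10.8)]
238 [(280, -12.3), (292, 26.0), (357, -25.1), (370, 10.1)]
cols [[(145, 16.6), (156, -32.1), (168, 32.5), (174, -31.8), (186, 32.8), (192, -31.4), (203, 30.3), (209, -30.9), (220, 31.7), (226, -31.0), (236, 30.1), (244, -24.2), (253, 10.9)], [(139, 4.0), (145, 16.4), (156, -32.1), (168, 32.4), (174, -31.2), (186, 32.8), (192, -31.6), (203, 30.5), (209, -29.5), (220, 32.6), (226, -32.3), (236, 31.1), (244, -23.6), (253, 11.4)]]
slab [[-43.9  -0.3]
 [ 45.3  -0.1]
 [ -1.9 -29.6]
 [ -2.1  29.2]]
mouth [[-56.5  -0.3]
 [ 56.5  -0.1]
 [ -0.8 -41.4]
 [ -1.   42. ]]
rib [[-23.7  -0.2]
 [ 24.9  -0.1]]
```

```bash
python3 -c "
from cell import r
print(r.sign_off())"
```

```text
the job is handed in; nothing more can be done
None
```

The blue-grip block was rocked into the well, released and handed in at about 20 s; wrist-camera measurements put it flat and within about 1 mm of the well's centre, the orange block was not touched, and no verdict came back.

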